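# Find the heavy side of an agitator rotor on its balancing stand and hold it down

## Task

The six-armed agitator rotor on the balancing stand is heavier on one side, but nothing on it shows which. Turn it by its arms with the gripper to where it sinks by itself when let go, and so find the heavy side (the dragging bearings stop it well short of the bottom); then bring that side straight down and finish with the gripper still holding the rotor there. Leave the other things on the bench alone.

Things in the scene. Friction and masses are not known exactly. Their poses are not given: they have to be found in the camera images.
- stand: Fixed stand of grey steel: foot plate 170 x 160 x 12 mm, two uprights 10 mm thick, 44 mm wide, centred 50 mm either side of the rotor, with round bearing housings (40 mm diameter, 18 mm long) whose tops, its highest points, are 170 mm above the bench. Origin: centre of the underside. z up; x level, along the spindle, up to 25 degrees either way from straight away from the robot.
- rotor: Agitator rotor, axis level along the stand's x, 150 mm above the bench: aluminium disc, 110 mm diameter, 22 mm thick, with six alike straight round steel arms, 12 mm thick, 60 degrees apart, ending 115 mm from the axis; the first along its own +z. Turns without limit both ways. Origin: its centre on the axis. x is the stand's x; y, z turn with it. Its looks tell nothing of the heavy side.
- dimple (a point): Black dimple, 8 mm diameter, on both sides of the rotor's disc, 31 mm from the axis below the first arm, along the rotor's own +z (this point: mid-thickness of the disc). It only shows how far the rotor has turned: the heavy side lies at a different angle from it every time.
- hub (a point): Rotor's centre, fixed to the stand, 150 mm above the bench. Bearing drag: 0.165 N m either way, plus 0.1 N m per rad/s. The imbalance pulls with up to 0.24 to 0.30 N m, most with the heavy side level with the hub. Let go there, the rotor sinks slowly (2 to 3 s, no swinging past) and sticks with the heavy side 33 to 43 degrees short of straight down, on the side it came from.
- rotor_top (a point): Point straight above the hub, 265 mm above the bench, where the arm ends pass the top; fixed to the stand. Within 33 to 43 degrees of straight down or straight up the heavy side stays where it is left; elsewhere it sinks, perhaps already at the start. It is hidden and not reported: it must be felt. The rules call it heavy_spot: a point of it, 75 mm from the axis.
- cleaner: Bystander: white bottle with black cap, 60 mm diameter, 170 mm tall, upright. Origin: centre of its underside.
- bin: Bystander: red open plastic bin, 150 x 110 x 70 mm. Origin: centre of its underside.
- spanner: Bystander: a steel spanner lying flat on the bench. Origin: at its underside, about the middle.
- portafilter: Bystander: espresso portafilter, a steel cup of 70 mm diameter and 35 mm height with a black handle to 200 mm from its centre. Origin: centre of the cup's underside.

How it is judged:
By the outcome, as a careful person would: the job done as asked, in the order asked, and still so for the second after the job is handed in, while the arm keeps its last pose, push and grip.
It also fails if it takes over 64 s, if anything falls off the work surface, if the arm or the gripper's body presses on something with over 40 N, if the wrist force passes 120 N, or if a joint passes its speed limit or range.

## Robot

A 7-joint arm with a two-finger parallel gripper is mounted at the origin on the work surface. World frame = base frame: x ahead of the robot, y to its left, z up, the work surface at z = 0. Lengths are in mm, angles in rad, forces in N, time in s.
With the tool pointing down it reaches from about 425 to 925 mm from the base axis. Payload 6.8 kg.
Tool frame: the origin (TCP) lies at the very end of the fingers, on their centre line; the grasp point (between the pads) lies arm.grip_point_offset behind it (arm.grip_point_offset is the distance from the TCP to the grasp point, in mm); z points along the fingers, y is the line along which they close (so a half turn about z gives the same grasp; the last joint's range is limited). The gripper opens to 88 mm and grips with 3 to 60 N. Pads are 20 mm wide; open, the fingers measure 115 mm over their backs; the gripper's body (75 mm by 178 mm) begins 61 mm behind the grasp point.
Start: joints at [1.089, 0.477, 0.022, 1.555, -0.011, 1.109, -0.083], TCP at [246.49, -628.403, 222.664] pointing down, gripper open.
Joint ranges: [-2.96, 2.96], [-0.34, 2.1], [-1.41, 1.46], [0.24, 2.44], [-1.37, 4.51], [0.17, 1.92], [-2.96, 2.96]. Speed limits (rad/s): [2.39, 2.39, 3.14, 3.14, 3.14, 3.14, 3.14].

## Interface

Orientations are given as a 3x3 rotation matrix whose columns are the frame's x, y, z axes.
In Python, from cell import status, viewer, arm gives the robot as it stands.
- The arm moves only by the tool send_rows, never from a script. Its argument "increments" is a list of rows, each a list of 3 entries, a list of its own where there are three numbers: the shift along the tool's x, y, z in cm, then the turn about the tool's z in degrees, then the gripper's target within -1 to 1 (fully open at 1, half-way at 0, shut at -1). In form: [[[x, y, z], twist, claw], ...]. A call has 1 to 20 rows; each row is the pose to reach, as a shift and turn from the pose commanded when the call began, along the tool's axes at that moment; what a row does not reach only later rows make up. A row lasts 1/12 s, in which the tool goes at most 41.7 mm and 7.16 degrees, less where a joint would pass 70% of its speed; a pose out of reach is approached as far as the arm can. A call with a gripper value outside its range is refused whole. The fingers move at their own pace and stop on an object; "newtons" is the grip in N (left out, the last holds). Time passes only in rows, so rows that repeat a pose let the fingers close. It gives the time, the measured TCP pose, the force, the opening and the grip force at its end, in the units of the state.
- status.read_state(): the state, without advancing time (a new reading comes with each control period).
- viewer.capture(name): name is "scene" or "top" or "wrist"; returns a dict with "pixels" (384x512x3 uint8, blue, green, red), "camera_matrix" (3x3 intrinsics, pixels), "dist" ([k1, k2, p1, p2, k3] as OpenCV has them; the pictures are not rectified), "R" (3x3) and "t" (3): a world point X has camera coordinates R X + t. Camera axes: x right, y down, z forward; pixel columns grow to the right and rows downward; lengths in mm; the calibration is good to about 2 mm. A picture is of the moment at which its call begins. There is no depth.
- arm.hand_in(): hands the job in; it is judged then, once.
The state is a dict: "time_s": time; "joint_positions": joint angles; "joint_velocities": joint speeds; "effort": joint torques, N m; "tool_pos": TCP position; "orientation": TCP orientation; "contact_force": force on the tool from outside, world axes, zero at the start; "wrist_torque": the same for the moment, N m; "opening": finger opening in mm; "grip_force": force on a finger pad.
Only numpy, scipy, OpenCV 4.12 (cv2) and the standard library are available. Lean on these libraries where they do the work, as an engineer would, in place of code of your own. Each camera call takes 0.05 s, during which the arm holds its last target. There are 200 camera calls.

## Working session

There is one attempt and no reset: what is moved stays moved. The work goes in short steps, Python scripts to look and compute and a tool call to move; the robot and the scene stay as the last step left them, time stands still between calls to the robot, and variables do not carry over. Pictures are saved under pics/ and viewed, at most 10 in all, crops included, and the job is handed in when it is done.

Besides the shell and the picture viewer there is one more tool, called after "Call:" by a JSON object that holds its "method" and its "body". send_rows: Moves the arm, as the interface text tells. Its arguments: {"type":"object","properties":{"increments":{"type":"array"},"newtons":{"type":"number"}},"required":["increments"]}

```bash
mkdir -p pics; ls; python3 - <<'E'
from cell import status, viewer, arm
import cv2,numpy as np
a=viewer.capture("scene");b=viewer.capture("top")
np.savez('v0.npz',a=a['pixels'],b=b['pixels'])
cv2.imwrite('pics/a.png',a['pixels']);cv2.imwrite('pics/b.png',b['pixels'])
for c in(a,b):print(c['camera_matrix'],c['dist'],c['R'],c['t'])
s=status.read_state();print(s,arm.grip_point_offset)
E
```

```text
pics
[[369.20127019   0.         255.3008706 ]
 [  0.         369.20127019 192.84778169]
 [  0.           0.           1.        ]] [0.02698618 0.         0.         0.         0.        ] [[-0.61250473  0.79032106 -0.01518461]
 [ 0.56174641  0.42168217 -0.71177603]
 [-0.55612851 -0.44449608 -0.70224234]] [ 300.09278771 -125.43625469 1607.08583342]
[[400.34484078   0.         246.58453721]
 [  0.         400.34484078 192.71856902]
 [  0.           0.           1.        ]] [0.00829755 0.         0.         0.         0.        ] [[ 0.02536905 -0.99964926 -0.00760089]
 [-0.98970915 -0.02404424 -0.1410591 ]
 [ 0.14082687  0.0111012  -0.989972  ]] [ -25.30931702  501.84110832 1322.88906077]
{'time_s': 0.1, 'joint_positions': array([ 1.08890664,  0.47770941,  0.02231882,  1.55628189, -0.01148572,
        1.10931825, -0.0830928 ]), 'joint_velocities': array([-6.33399535e-04, -8.59561721e-04,  1.01793166e-03, -1.18950376e-03,
        2.69417722e-04,  1.68159427e-04, -8.18948784e-05]), 'effort': array([ 4.22085708e-03, -5.84090960e+01,  1.54007848e+00, -2.73313057e+01,
       -5.41877432e-02,  1.31413329e-02,  1.66269081e-05]), 'tool_pos': array([ 246.28637669, -627.9095818 ,  221.81373001]), 'orientation': array([[ 9.30929939e-01,  3.65197175e-01, -6.86898298e-04],
       [ 3.65197802e-01, -9.30928844e-01,  1.43285896e-03],
       [-1.16177394e-04, -1.58474505e-03, -9.99998738e-01]]), 'contact_force': array([-0.12415104, -0.41763972, -0.33120689]), 'wrist_torque': array([-0.03589521,  0.00824215, -0.03097687]), 'grip_force': 0.0, 'opening': 87.5556245609755} 18.700000000000003
```

View pics/a.png

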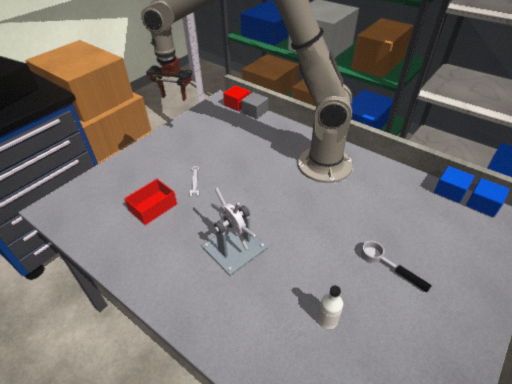

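View pics/b.png

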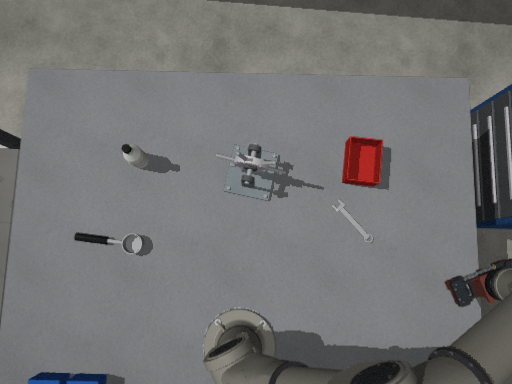

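The scene view shows the stand at about (235,235). In the top view its plate is at about (252,173), with one housing at (254,151) and the other at (247,181). The bin, spanner, bottle and portafilter are all well clear.

```bash
cat > h.py <<'E'
import numpy as np,cv2
def ray(c,uv):
    p=cv2.undistortPoints(np.array([[uv]],float),c['camera_matrix'],c['dist'])[0,0]
    R=np.array(c['R']);o=-R.T@np.array(c['t']);return o,R.T@np.r_[p,1]
def onplane(c,uv,z):
    o,d=ray(c,uv);return o+d*(z-o[2])/d[2]
def proj(c,X):
    r=cv2.Rodrigues(np.array(c['R']))[0]
    return cv2.projectPoints(np.array(X,float).reshape(-1,1,3),r,np.array(c['t'],float),c['camera_matrix'],np.array(c['dist']))[0][:,0]
E
python3 - <<'E'
from cell import viewer
import cv2,numpy as np,pickle
from h import *
d=np.load('v0.npz')
A=cv2.resize(d['a'][180:280,195:275],None,fx=5,fy=5,interpolation=2)
B=cv2.resize(d['b'][135:210,210:290],None,fx=5,fy=5,interpolation=2)
B=cv2.copyMakeBorder(B,0,125,0,0,0)
cv2.imwrite('pics/c.png',np.hstack([A,B]))
E
```

```text
(no output)
```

View pics/c.png

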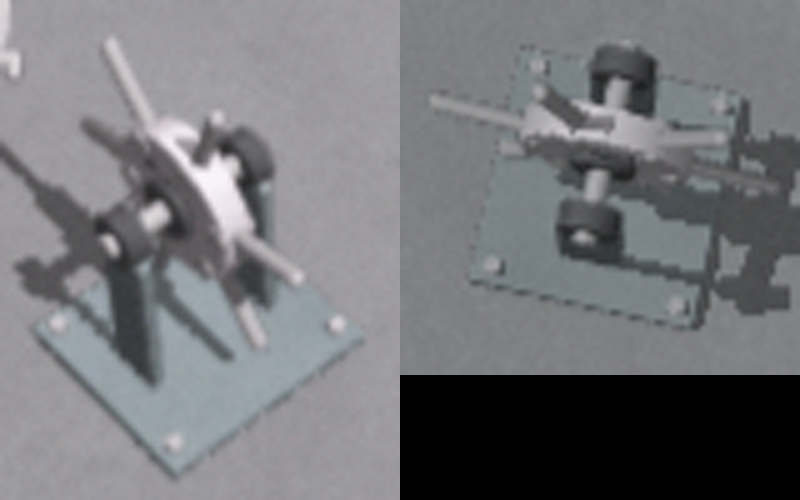

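The stand is clear. In the top view the plate corners are at about (234,144), (280,155), (270,200) and (224,191). In the scene view the arm tips are at about (217,188), (255,236), (247,249), (238,204) and (213,205).

```bash
python3 - <<'E'
from cell import viewer
from h import *
t=viewer.capture("top");s=viewer.capture("scene")
P=np.array([onplane(t,u,12) for u in [(234,144),(279.6,154.6),(269.6,200.4),(224,191.4)]])
print(P.round(),np.linalg.norm(np.diff(P,axis=0),axis=1));c=P.mean(0)
a=(P[0]+P[1]-P[2]-P[3])[:2];b=(P[1]+P[2]-P[0]-P[3])[:2]; 
yaw=np.arctan2(a[1],a[0]);yb=np.arctan2(b[1],b[0]);print(c,np.degrees([yaw,yb]))
ex=np.array([np.cos(yaw),np.sin(yaw),0]);ey=np.array([-ex[1],ex[0],0])
hub=np.r_[c[:2],150];np.savez('pose.npz',hub=hub,ex=ex,ey=ey)
def tip(cam,uv):
    o,d=ray(cam,uv);q=o+d*((hub-o)@ex)/(d@ex)-hub
    return np.degrees(np.arctan2(q@ey,q[2])).round(1),np.hypot(q@ey,q[2]).round()
for u in [(108,42),(300,278),(262,345),(215,118),(88,125)]:print('s',u,tip(s,(195+u[0]/5,180+u[1]/5)))
for u in [(432,98),(540,92),(728,136),(776,187)]:print('t',u,tip(t,(210+(u[0]-400)/5,135+u[1]/5)))
print(proj(t,[hub]),proj(s,[hub]))
d=np.load('v0.npz')
for k,c in(('a',s),('b',t)):
    D=np.abs(d[k].astype(int)-c['pixels']).max(2)
    p=proj(c,[hub])[0].astype(int);print(k,D[p[1]-40:p[1]+40,p[0]-40:p[0]+40].max())
E
```

```text
[[ 677.   36.   12.]
 [ 643. -125.   12.]
 [ 481.  -92.   12.]
 [ 508.   66.   12.]] [164.23495554 165.33182432 160.35912168]
[577.4340014  -28.86270093  12.        ] [ -10.55000053 -100.98480965]
s (108, 42) (np.float64(-36.6), np.float64(107.0))
s (300, 278) (np.float64(82.4), np.float64(118.0))
s (262, 345) (np.float64(139.8), np.float64(119.0))
s (215, 118) (np.float64(23.6), np.float64(108.0))
s (88, 125) (np.float64(-101.0), np.float64(103.0))
t (432, 98) (np.float64(75.5), np.float64(116.0))
t (540, 92) (np.float64(22.0), np.float64(112.0))
t (728, 136) (np.float64(-37.5), np.float64(114.0))
t (776, 187) (np.float64(-102.2), np.float64(111.0))
[[252.02269383 163.97942122]] [[230.9559406  217.60152139]]
a 9
b 9
```

Call:
{"method": "send_rows", "body": {"increments": [[[0, 0, -4], 0, 1], [[0, 0, -8], 0, 1], [[4, -3, -11], -7, 1], [[52.7, -43.7, -11], -58, 1], [[52.7, -43.7, -11], -58, 1], [[52.7, -43.7, -11], -58, 1], [[52.7, -43.7, -11], -58, 1], [[52.7, -43.7, -11], -58, 1], [[52.7, -43.7, -11], -58, 1], [[52.7, -43.7, -11], -58, 1], [[52.7, -43.7, -11], -58, 1], [[52.7, -43.7, -11], -58, 1], [[52.7, -43.7, -11], -58, 1], [[52.7, -43.7, -11], -58, 1], [[52.7, -43.7, -11], -58, 1], [[52.7, -43.7, -11], -58, 1], [[52.7, -43.7, -11], -58, 1], [[52.7, -43.7, -11], -58, 1], [[52.7, -43.7, -11], -58, 1], [[52.7, -43.7, -11], -58, 1]]}}

```text
time_s: 1.87
tool_pos: [578.9, -22.1, 332.5]
orientation: [[0.175, 0.985, 0.001], [0.985, -0.175, 0.004], [0.004, -0.0, -1.0]]
contact_force: [-0.1, 1.1, 0.4]
opening: 88.0
grip_force: 0.0
```

```bash
python3 - <<'E'
from cell import viewer,status
from h import *
s=status.read_state();print(s['time_s'],s['tool_pos'],s['orientation'],s['contact_force'],s['joint_positions'])
w=viewer.capture("wrist");d=np.load('pose.npz')
print(w['camera_matrix'],w['dist'],w['R'],-w['R'].T@w['t'],proj(w,[d['hub']]))
t=viewer.capture("scene")['pixels']
A=cv2.resize(t[180:280,195:275],None,fx=3.84,fy=3.84,interpolation=2)
cv2.imwrite('pics/d.png',cv2.resize(np.hstack([w['pixels'],A[:384,:288]]),None,fx=1,fy=1))
E
```

```text
1.8667 [578.94823303 -22.0756205  332.54270545] [[ 1.74749613e-01  9.84612705e-01  6.27703771e-04]
 [ 9.84606175e-01 -1.74750740e-01  3.58590669e-03]
 [ 3.64042099e-03 -8.59479720e-06 -9.99993374e-01]] [-0.0844626   1.06940767  0.41413704] [ 0.35039766  0.27921139 -0.52080974  1.62049897  0.14008054  1.27889407
 -0.36958492]
[[273.61388756   0.         255.54448825]
 [  0.         273.61388756 187.73117439]
 [  0.           0.           1.        ]] [-0.05970427  0.          0.          0.          0.        ] [[ 9.84583463e-01 -1.74915390e-01 -1.05063310e-04]
 [-1.67564494e-01 -9.43377872e-01  2.86287148e-01]
 [-5.01751425e-02 -2.81855987e-01 -9.58143861e-01]] [592.85392589  57.55812821 495.35653455] [[255.52175405 176.38932672]]
```

View pics/d.png

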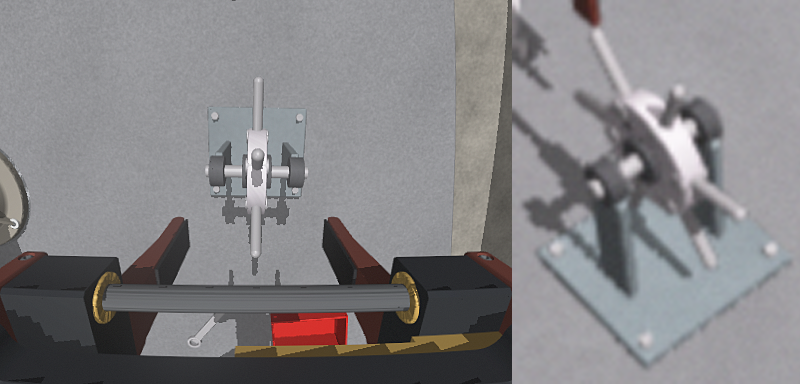

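The wrist view shows the rotor edge-on. The spindle ends are at about (208,172) and (306,172), and the arm tips are at (258,80), (258,153) and (255,255). The rotor hasn't moved.

```bash
cat >> h.py <<'E'
def grip(th,r=100):
    """tool-frame target: TCP world pos to grip arm at angle th (deg from top to +ey)"""
    d=np.load('pose.npz');th=np.radians(th)
    return d['hub']+d['ey']*r*np.sin(th)+np.array([0,0,r*np.cos(th)-18.7])
def rows(ths,r=100):
    from cell import status
    s=status.read_state();R=s['orientation'];p=s['tool_pos']
    return [[round(float(v),1) for v in (R.T@(grip(t,r)-p))/10] for t in ths]
def tipang(w,uv,lo=-75,hi=75):
    "arm angle from a tip pixel in the wrist view"
    d=np.load('pose.npz');T=np.arange(lo,hi,.25);q=np.radians(T)[:,None]
    p=proj(w,d['hub']+115*(d['ey']*np.sin(q)+np.array([0,0,1])*np.cos(q)))
    return T[np.argmin(abs(p[:,1]-uv[1]))]
E
python3 - <<'E'
from cell import viewer,status
from h import *
w=viewer.capture("wrist");d=dict(np.load('pose.npz'))
h=onplane(w,(257,172),150);print(h,d['hub'])
a,b=onplane(w,(208,172),150),onplane(w,(306,172),150);print(np.degrees(np.arctan2(*(b-a)[[1,0]])))
d['hub']=np.r_[h[:2]*.6+d['hub'][:2]*.4,150];y=np.radians(-10.5)
d['ex']=np.array([np.cos(y),np.sin(y),0]);d['ey']=np.array([-np.sin(y),np.cos(y),0])
np.savez('pose.npz',**d);print(d['hub'])
print([tipang(w,u) for u in[(258,153),(255,255)]])
s=status.read_state();R=s['orientation'];p=s['tool_pos']
G=grip(-39)
print(R.T@(G+[0,0,70]-p)/10,R.T@(G-p)/10,np.degrees(np.arctan2(R[1,1],R[0,1])))
E
```

```text
[578.63874011 -30.27830507 150.        ] [577.4340014  -28.86270093 150.        ]
-10.449885575816703
[578.15684463 -29.71206341 150.        ]
[np.float64(21.75), np.float64(-35.25)]
[-6.2477349   0.09961308  5.33337286] [-6.2424134   0.10423397 12.33336931] -10.607257894877533
```

Call:
{"method": "send_rows", "body": {"increments": [[[-3.5, 0.1, 0], 0, 1], [[-6.2, 0.1, 2], 0, 1], [[-6.2, 0.1, 5], 0, 1], [[-6.2, 0.1, 8], 0, 1], [[-6.2, 0.1, 10.5], 0, 1], [[-6.2, 0.1, 12.3], 0, 1], [[-6.2, 0.1, 12.3], 0, -1], [[-6.2, 0.1, 12.3], 0, -1], [[-6.2, 0.1, 12.3], 0, -1], [[-6.2, 0.1, 12.3], 0, -1], [[-6.2, 0.1, 12.3], 0, -1], [[-6.2, 0.1, 12.3], 0, -1], [[-6.2, 0.1, 12.3], 0, -1], [[-6.2, 0.1, 12.3], 0, -1], [[-6.2, 0.1, 12.3], 0, -1]], "newtons": 30}}

```text
time_s: 3.27
tool_pos: [567.2, -90.2, 209.8]
orientation: [[0.184, 0.983, 0.0], [0.983, -0.184, -0.0], [-0.0, 0.0, -1.0]]
contact_force: [0.4, 0.3, -0.1]
opening: 31.5
grip_force: 0.0
```

```bash
python3 - <<'E'
from h import *
from cell import status
print(status.read_state()['contact_force'])
print(rows(range(-39,58,6)))
E
```

```text
[ 0.40828955  0.3212551  -0.1039188 ]
[[-0.1, -0.0, 0.1], [0.7, -0.0, -0.5], [1.6, -0.0, -1.1], [2.6, -0.0, -1.5], [3.6, -0.0, -1.8], [4.6, -0.0, -2.0], [5.6, -0.0, -2.1], [6.7, -0.0, -2.1], [7.7, -0.0, -2.0], [8.7, -0.0, -1.8], [9.7, -0.0, -1.5], [10.7, -0.0, -1.1], [11.6, -0.0, -0.5], [12.4, -0.0, 0.1], [13.2, -0.0, 0.8], [13.9, -0.0, 1.6], [14.5, -0.0, 2.4]]
```

Call:
{"method": "send_rows", "body": {"increments": [[[0, 0, 0], 0, -1], [[0, 0, 0], 0, -1], [[0, 0, 0], 0, -1], [[0, 0, 0], 0, -1], [[0, 0, 0], 0, -1], [[0.7, 0, -0.5], 0, -1], [[1.6, 0, -1.1], 0, -1], [[2.6, 0, -1.5], 0, -1], [[3.6, 0, -1.8], 0, -1], [[4.6, 0, -2.0], 0, -1], [[5.6, 0, -2.1], 0, -1], [[6.7, 0, -2.1], 0, -1], [[7.7, 0, -2.0], 0, -1], [[8.7, 0, -1.8], 0, -1], [[9.7, 0, -1.5], 0, -1], [[10.7, 0, -1.1], 0, -1], [[11.6, 0, -0.5], 0, -1], [[12.4, 0, 0.1], 0, -1], [[13.2, 0, 0.8], 0, -1], [[13.9, 0, 1.6], 0, -1]], "newtons": 30}}

```text
time_s: 4.93
tool_pos: [594.9, 53.4, 197.0]
orientation: [[0.18, 0.984, 0.007], [0.984, -0.18, 0.007], [0.008, 0.005, -1.0]]
contact_force: [-0.7, 6.4, 9.4]
opening: 11.3
grip_force: 30.0
```

```bash
python3 - <<'E'
from h import *
from cell import status,viewer
s=status.read_state();print(s['contact_force'],s['wrist_torque'],s['tool_pos']-grip(51))
w=viewer.capture("wrist")
t=viewer.capture("scene")['pixels']
A=cv2.resize(t[180:280,195:275],None,fx=3.84,fy=3.84,interpolation=2)
cv2.imwrite('pics/e.png',np.hstack([w['pixels'],A[:384,:288]]))
E
```

```text
[-0.70066332  6.43134106  9.41963862] [ 1.14198634  0.2610461  -0.05462045] [2.59518008 6.73056785 2.73921387]
```

View pics/e.png

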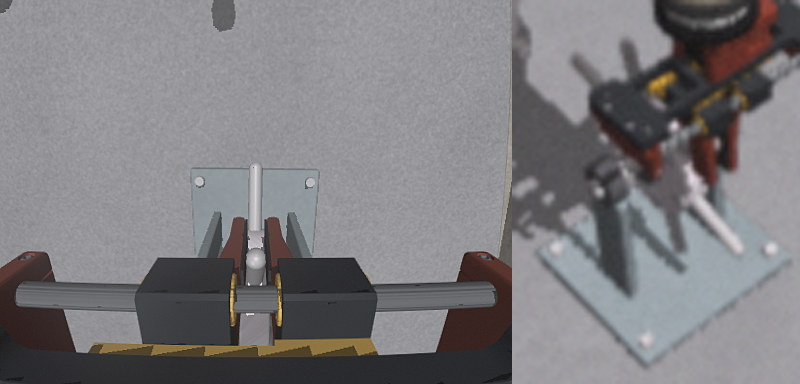

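The gripper is on the arm, now at about 52°. I'll open, back off to the view pose and let the rotor sink.

Call:
{"method": "send_rows", "body": {"increments": [[[0, 0, 0], 0, 1], [[0, 0, 0], 0, 1], [[0, 0, 0], 0, 1], [[0, 0, 0], 0, 1], [[0, 0, 0], 0, 1], [[0, 0, -2], 0, 1], [[0, 0, -5], 0, 1], [[0, 0, -8.5], 0, 1], [[0, 0, -12], 0, 1], [[-4, -0.2, -13.5], 0, 1], [[-7.7, -0.2, -13.5], 0, 1], [[-7.7, -0.2, -13.5], 0, 1], [[-7.7, -0.2, -13.5], 0, 1], [[-7.7, -0.2, -13.5], 0, 1], [[-7.7, -0.2, -13.5], 0, 1], [[-7.7, -0.2, -13.5], 0, 1], [[-7.7, -0.2, -13.5], 0, 1], [[-7.7, -0.2, -13.5], 0, 1], [[-7.7, -0.2, -13.5], 0, 1], [[-7.7, -0.2, -13.5], 0, 1]]}}

```text
time_s: 6.7
tool_pos: [576.6, -28.6, 328.6]
orientation: [[0.183, 0.983, -0.0], [0.983, -0.183, 0.0], [0.0, -0.0, -1.0]]
contact_force: [0.0, 0.5, -0.8]
opening: 87.2
grip_force: 0.0
```

```bash
cat > look.py <<'E'
import sys
from h import *
from cell import status,viewer
s=status.read_state();print(s['time_s'],s['tool_pos'])
w=viewer.capture("wrist");c=viewer.capture("scene")
A=cv2.resize(c['pixels'][180:280,195:275],None,fx=3.84,fy=3.84,interpolation=2)
cv2.imwrite(sys.argv[1],np.hstack([w['pixels'],A[:384,:288]]))
np.save('last_w.npy',w['pixels'])
E
python3 look.py pics/f.png
```

```text
6.7 [576.58424099 -28.64103656 328.57104066]
```

View pics/f.png

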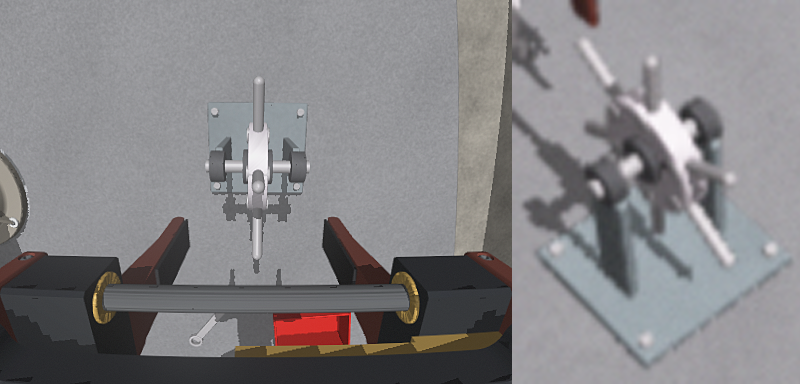

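The wrist view shows the topmost arm's tip at about (258,178). In the scene crop the arm tips are at (68,42) and (141,62). I'll measure that, wait, and check whether it still moves.

```bash
cat > ang.py <<'E'
from h import *
from cell import viewer
d=np.load('pose.npz');hub,ex,ey=d['hub'],d['ex'],d['ey']
def polar(name="scene"):
    """rectify the rotor plane to polar (deg x radius), bright-arm profile at r 85..105"""
    c=viewer.capture(name);T=np.arange(-180,180,1.);r=np.arange(75,108,3.)
    q=np.radians(T)[:,None,None];X=hub+r[None,:,None]*(ey*np.sin(q)+np.array([0,0,1])*np.cos(q))
    p=proj(c,X).reshape(len(T),len(r),2).astype(np.float32)
    g=cv2.GaussianBlur(cv2.cvtColor(c['pixels'],cv2.COLOR_BGR2GRAY),(0,0),.6).astype(np.float32)
    return T,cv2.remap(g,p[...,0],p[...,1],1).mean(1)
def tip(cam,uv):
    o,v=ray(cam,uv);q=o+v*((hub-o)@ex)/(v@ex)-hub
    return np.degrees(np.arctan2(q@ey,q[2])).round(1),np.hypot(q@ey,q[2]).round()
E
python3 - <<'E'
from ang import *
w=viewer.capture("wrist");print(tipang(w,(258,176)))
c=viewer.capture("scene")
for u in [(70,40),(141,58),(220,180),(218,262)]:print(tip(c,(195+u[0]/3.84,180+u[1]/3.84)))
T,p=polar()
i=[k for k in range(1,359) if p[k]>p[k-1] and p[k]>=p[k+1]];print([(T[k],int(p[k])) for k in i])
np.save('p1.npy',p)
E
```

```text
11.75
(np.float64(-52.7), np.float64(104.0))
(np.float64(8.2), np.float64(116.0))
(np.float64(66.0), np.float64(118.0))
(np.float64(121.8), np.float64(119.0))
[(np.float64(-169.0), 134), (np.float64(-162.0), 141), (np.float64(-148.0), 158), (np.float64(-129.0), 137), (np.float64(-103.0), 162), (np.float64(-89.0), 161), (np.float64(-52.0), 204), (np.float64(-18.0), 163), (np.float64(-9.0), 163), (np.float64(22.0), 182), (np.float64(39.0), 188), (np.float64(54.0), 126), (np.float64(56.0), 125), (np.float64(63.0), 142), (np.float64(84.0), 120), (np.float64(122.0), 208), (np.float64(156.0), 169)]
```

Call:
{"method": "send_rows", "body": {"increments": [[[0, 0, 0], 0, 1], [[0, 0, 0], 0, 1], [[0, 0, 0], 0, 1], [[0, 0, 0], 0, 1], [[0, 0, 0], 0, 1], [[0, 0, 0], 0, 1], [[0, 0, 0], 0, 1], [[0, 0, 0], 0, 1], [[0, 0, 0], 0, 1], [[0, 0, 0], 0, 1], [[0, 0, 0], 0, 1], [[0, 0, 0], 0, 1]]}}

```text
time_s: 7.95
tool_pos: [576.6, -29.0, 328.6]
orientation: [[0.184, 0.983, 0.0], [0.983, -0.184, -0.0], [-0.0, 0.0, -1.0]]
contact_force: [-0.2, -0.3, -0.1]
opening: 88.1
grip_force: 0.0
```

```bash
python3 - <<'E'
from ang import *
T,p=polar()
i=[k for k in range(1,359) if p[k]>p[k-1] and p[k]>=p[k+1]];print([(T[k],int(p[k])) for k in i])
w=viewer.capture("wrist")['pixels'];o=np.load('last_w.npy')
D=(abs(w.astype(int)-o).max(2)>40)[:260,200:320];y,x=np.nonzero(D);print(len(y),y.min() if len(y) else 0,y.max() if len(y) else 0)
cv2.imwrite('pics/g0.png',w)
E
```

```text
[(np.float64(-169.0), 136), (np.float64(-162.0), 142), (np.float64(-148.0), 159), (np.float64(-129.0), 138), (np.float64(-101.0), 162), (np.float64(-90.0), 161), (np.float64(-51.0), 206), (np.float64(-23.0), 162), (np.float64(-9.0), 163), (np.float64(22.0), 182), (np.float64(39.0), 189), (np.float64(54.0), 121), (np.float64(56.0), 120), (np.float64(64.0), 141), (np.float64(85.0), 121), (np.float64(122.0), 208), (np.float64(156.0), 168)]
118 105 259
```

```bash
python3 - <<'E'
from ang import *
c=viewer.capture("scene");o=np.load('v0.npz')['a']
for nm,px,base in (('start',o,21),('now',c['pixels'],7)):
    g=px.min(2).astype(np.float32)
    for k in range(6):
        t=base+60*k;v=[]
        for r in (24,31,38):
          for dt in(-16,-8,0,8,16):
            q=np.radians(t+dt);X=hub+11*ex+r*(ey*np.sin(q)+np.array([0,0,1])*np.cos(q))
            u=proj(c,[X])[0].astype(np.float32);v.append(int(cv2.remap(g,u[:1].reshape(1,1),u[1:].reshape(1,1),1)[0,0]))
        print(nm,t,v[:5],v[5:10],v[10:])
rec=[]
for px in (o,c['pixels']):
    Y,Z=np.meshgrid(np.linspace(60,-60,300),np.linspace(60,-60,300))
    X=hub+11*ex+Y[...,None]*ey*1+Z[...,None]*np.array([0,0,1])
    p=proj(c,X).reshape(300,300,2).astype(np.float32);rec.append(cv2.remap(px,p[...,0],p[...,1],2))
cv2.imwrite('pics/g.png',np.hstack(rec))
E
```

```text
start 21 [84, 82, 84, 82, 87] [90, 88, 84, 84, 85] [91, 89, 89, 86, 85]
start 81 [85, 83, 81, 79, 77] [84, 86, 88, 88, 87] [89, 90, 92, 90, 88]
start 141 [67, 60, 53, 47, 43] [85, 84, 80, 74, 64] [89, 88, 90, 88, 87]
start 201 [120, 172, 198, 201, 168] [61, 135, 191, 208, 171] [60, 92, 176, 210, 170]
start 261 [49, 61, 77, 87, 92] [78, 94, 112, 118, 104] [94, 107, 127, 115, 94]
start 321 [79, 74, 71, 69, 75] [85, 82, 82, 79, 76] [87, 86, 92, 104, 106]
now 7 [91, 89, 88, 88, 90] [90, 89, 90, 90, 92] [92, 91, 95, 102, 98]
now 67 [93, 90, 90, 83, 75] [90, 91, 77, 62, 74] [94, 88, 77, 79, 87]
now 127 [69, 69, 67, 61, 55] [91, 90, 89, 88, 85] [93, 93, 92, 92, 95]
now 187 [48, 76, 137, 189, 211] [53, 51, 77, 161, 209] [87, 75, 67, 116, 197]
now 247 [63, 48, 54, 69, 82] [61, 74, 87, 96, 94] [77, 85, 98, 95, 96]
now 307 [92, 92, 92, 93, 93] [89, 88, 88, 89, 91] [94, 98, 110, 123, 111]
```

View pics/g.png

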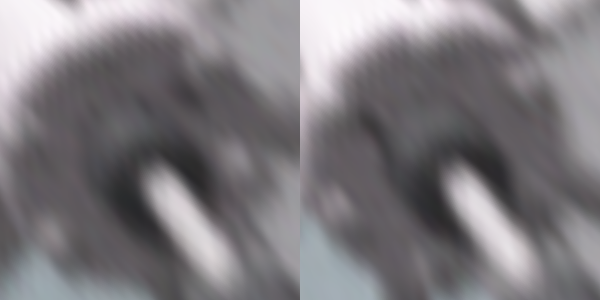

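The rectified disc face shows the dimple at about (185,90) in the left panel, about -35° at the start. In the right panel it is at (72,123), about 68° now. So the gripped arm went -39 → 52 and then sank on to about 67, and the heavy side now sits about 38° short of the bottom on the first side. Next I turn +108° to get the other side's stop.

```bash
python3 - <<'E'
from h import *
print(rows([-53]));a=rows(range(-53,56,6));print([[round(x-y,1) for x,y in zip(v,a[0])] for v in a])
E
```

```text
[[-8.0, 0.2, 13.7]]
[[0.0, 0.0, 0.0], [0.6, 0.0, -0.8], [1.4, 0.0, -1.5], [2.2, 0.0, -2.2], [3.1, 0.0, -2.7], [4.0, 0.0, -3.2], [5.0, 0.0, -3.5], [6.0, 0.0, -3.8], [7.1, 0.0, -3.9], [8.1, 0.0, -4.0], [9.2, 0.0, -3.9], [10.2, 0.0, -3.7], [11.2, 0.0, -3.4], [12.2, 0.0, -3.0], [13.1, 0.0, -2.5], [14.0, 0.0, -1.9], [14.8, 0.0, -1.3], [15.5, 0.0, -0.5], [16.1, 0.0, 0.3]]
```

Call:
{"method": "send_rows", "body": {"increments": [[[-4, 0.1, 0], 0, 0], [[-8, 0.2, 1], 0, 0], [[-8, 0.2, 4], 0, 0], [[-8, 0.2, 7.5], 0, 0], [[-8, 0.2, 10.5], 0, 0], [[-8, 0.2, 12.7], 0, 0], [[-8, 0.2, 13.7], 0, 0], [[-8, 0.2, 13.7], 0, -1], [[-8, 0.2, 13.7], 0, -1], [[-8, 0.2, 13.7], 0, -1], [[-8, 0.2, 13.7], 0, -1], [[-8, 0.2, 13.7], 0, -1], [[-8, 0.2, 13.7], 0, -1], [[-8, 0.2, 13.7], 0, -1], [[-8, 0.2, 13.7], 0, -1], [[-8, 0.2, 13.7], 0, -1]], "newtons": 30}}

```text
time_s: 9.43
tool_pos: [563.2, -108.3, 192.3]
orientation: [[0.184, 0.983, -0.001], [0.983, -0.184, -0.001], [-0.001, -0.001, -1.0]]
contact_force: [-5.9, -0.5, 5.4]
opening: 11.2
grip_force: 30.0
```

Call:
{"method": "send_rows", "body": {"increments": [[[0.6, 0, -0.8], 0, -1], [[1.4, 0, -1.5], 0, -1], [[2.2, 0, -2.2], 0, -1], [[3.1, 0, -2.7], 0, -1], [[4, 0, -3.2], 0, -1], [[5, 0, -3.5], 0, -1], [[6, 0, -3.8], 0, -1], [[7.1, 0, -3.9], 0, -1], [[8.1, 0, -4], 0, -1], [[9.2, 0, -3.9], 0, -1], [[10.2, 0, -3.7], 0, -1], [[11.2, 0, -3.4], 0, -1], [[12.2, 0, -3], 0, -1], [[13.1, 0, -2.5], 0, -1], [[14, 0, -1.9], 0, -1], [[14.8, 0, -1.3], 0, -1], [[15.5, 0, -0.5], 0, -1], [[16.1, 0, 0.3], 0, -1], [[16.1, 0, 0.3], 0, -1]]}}

```text
time_s: 11.02
tool_pos: [592.8, 51.5, 186.7]
orientation: [[0.183, 0.983, -0.002], [0.983, -0.183, 0.001], [0.0, -0.002, -1.0]]
contact_force: [-0.0, -0.7, -0.2]
opening: 0.3
grip_force: 0.1
```

The arm slipped out of the fingers (opening 0.3). I'll lift off and look.

Call:
{"method": "send_rows", "body": {"increments": [[[0, 0, -4], 0, 0], [[0, 0, -8], 0, 0.5], [[0, 0, -12], 0, 1], [[-4, 0, -14.2], 0, 1], [[-8.1, 0, -14.2], 0, 1], [[-8.1, 0, -14.2], 0, 1], [[-8.1, 0, -14.2], 0, 1], [[-8.1, 0, -14.2], 0, 1], [[-8.1, 0, -14.2], 0, 1], [[-8.1, 0, -14.2], 0, 1], [[-8.1, 0, -14.2], 0, 1], [[-8.1, 0, -14.2], 0, 1], [[-8.1, 0, -14.2], 0, 1], [[-8.1, 0, -14.2], 0, 1], [[-8.1, 0, -14.2], 0, 1], [[-8.1, 0, -14.2], 0, 1]]}}

```text
time_s: 12.35
tool_pos: [578.5, -29.3, 330.7]
orientation: [[0.184, 0.983, 0.0], [0.983, -0.184, 0.0], [0.0, 0.0, -1.0]]
contact_force: [-0.5, -0.1, 0.4]
opening: 87.8
grip_force: 0.0
```

```bash
python3 - <<'E'
from ang import *
w=viewer.capture("wrist");c=viewer.capture("scene");cp=c['pixels']
Y,Z=np.meshgrid(np.linspace(130,-130,384),np.linspace(130,-130,384))
def rec(px,dx):
    X=hub+dx*ex+Y[...,None]*ey+Z[...,None]*np.array([0,0,1])
    p=proj(c,X).reshape(384,384,2).astype(np.float32);return cv2.remap(px,p[...,0],p[...,1],2)
cv2.imwrite('pics/h.png',np.hstack([w['pixels'][40:280,170:350].repeat(2,0).repeat(2,1)[:384],rec(cp,0)]))
cv2.imwrite('pics/h2.png',rec(cp,11))
np.save('s2.npy',cp)
E
```

```text
(no output)
```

View pics/h.png

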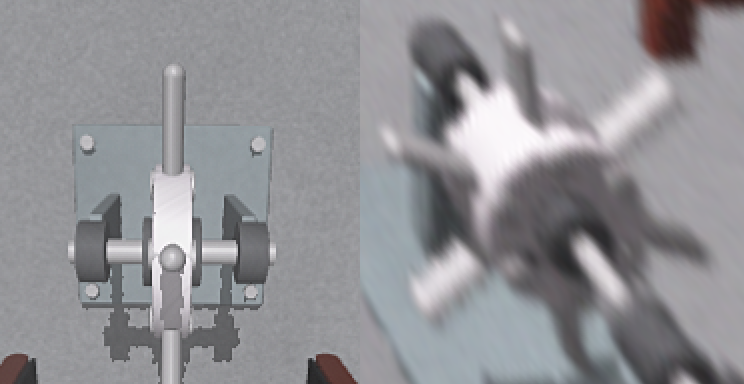

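The wrist crop shows the topmost arm's tip at (173,255). In the rectified panel the arm tips are at about (510,25), (665,80), (385,140) and (420,300), so the arms are at about 12 mod 60. The dark dimple appears near (520,262). I'll locate it by its angle and measure the arms the same way in both stop images.

```bash
python3 - <<'E'
from ang import *
c=viewer.capture("scene");g=c['pixels'].min(2).astype(np.float32)
for r in (28,31,34):
    v=[]
    for t in range(-180,180,6):
        q=np.radians(t);u=proj(c,[hub+11*ex+r*(ey*np.sin(q)+np.array([0,0,1])*np.cos(q))])[0].astype(np.float32)
        v.append((t,int(cv2.remap(g,u[:1].reshape(1,1),u[1:].reshape(1,1),1)[0,0])))
    print(r,[x for x in v if 40<x[0] or x[0]<-160])
D=np.abs(np.load('s2.npy').astype(int)-c['pixels']).max(2);print(D[180:280,195:275].max())
w=viewer.capture("wrist")
print([tipang(w,(258,y)) for y in (164,166,168)], 'prev view', proj(w,[hub]))
E
```

```text
28 [(-180, 57), (-174, 97), (-168, 150), (-162, 191), (42, 91), (48, 93), (54, 89), (60, 91), (66, 89), (72, 86), (78, 85), (84, 88), (90, 88), (96, 86), (102, 83), (108, 81), (114, 80), (120, 79), (126, 77), (132, 73), (138, 67), (144, 63), (150, 57), (156, 53), (162, 47), (168, 45), (174, 46)]
31 [(-180, 55), (-174, 71), (-168, 130), (-162, 182), (42, 92), (48, 93), (54, 90), (60, 91), (66, 89), (72, 88), (78, 92), (84, 93), (90, 92), (96, 90), (102, 89), (108, 90), (114, 90), (120, 86), (126, 82), (132, 80), (138, 78), (144, 76), (150, 71), (156, 63), (162, 57), (168, 53), (174, 49)]
34 [(-180, 57), (-174, 68), (-168, 108), (-162, 171), (42, 93), (48, 93), (54, 92), (60, 92), (66, 89), (72, 93), (78, 93), (84, 93), (90, 91), (96, 89), (102, 91), (108, 91), (114, 86), (120, 79), (126, 75), (132, 77), (138, 80), (144, 83), (150, 83), (156, 80), (162, 73), (168, 64), (174, 61)]
11
[np.float64(16.5), np.float64(15.75), np.float64(14.75)] prev view [[255.53026862 171.30757533]]
```

The dimple is now at about 130°, so the rotor turned about 63° before slipping. That may not be a true stop, so I regrip lower on the arm, harder and slower.

```bash
python3 - <<'E'
from h import *
a=rows(range(-48,22,4),90);print(a[0]);print([[round(x-y,1) for x,y in zip(v,a[0])] for v in a])
E
```

```text
[-6.7, -0.0, 13.9]
[[0.0, 0.0, 0.0], [0.4, 0.0, -0.4], [0.9, 0.0, -0.9], [1.4, 0.0, -1.2], [1.9, 0.0, -1.6], [2.4, 0.0, -1.9], [3.0, 0.0, -2.2], [3.6, 0.0, -2.4], [4.2, 0.0, -2.6], [4.8, 0.0, -2.8], [5.4, 0.0, -2.9], [6.0, 0.0, -2.9], [6.7, 0.0, -3.0], [7.3, 0.0, -2.9], [7.9, 0.0, -2.9], [8.5, 0.0, -2.8], [9.1, 0.0, -2.6], [9.7, 0.0, -2.4]]
```

Call:
{"method": "send_rows", "body": {"increments": [[[-4, 0, 0], 0, 0], [[-6.7, 0, 1], 0, 0], [[-6.7, 0, 4], 0, 0], [[-6.7, 0, 7.5], 0, 0], [[-6.7, 0, 10.5], 0, 0], [[-6.7, 0, 12.9], 0, 0], [[-6.7, 0, 13.9], 0, 0], [[-6.7, 0, 13.9], 0, -1], [[-6.7, 0, 13.9], 0, -1], [[-6.7, 0, 13.9], 0, -1], [[-6.7, 0, 13.9], 0, -1], [[-6.7, 0, 13.9], 0, -1], [[-6.7, 0, 13.9], 0, -1], [[-6.7, 0, 13.9], 0, -1], [[-6.7, 0, 13.9], 0, -1], [[-6.7, 0, 13.9], 0, -1]], "newtons": 60}}

```text
time_s: 13.88
tool_pos: [565.6, -95.7, 192.2]
orientation: [[0.184, 0.983, -0.001], [0.983, -0.184, -0.001], [-0.001, -0.001, -1.0]]
contact_force: [-5.9, -0.7, 5.9]
opening: 10.6
grip_force: 60.0
```

Call:
{"method": "send_rows", "body": {"increments": [[[0.4, 0, -0.4], 0, -1], [[0.9, 0, -0.9], 0, -1], [[1.4, 0, -1.2], 0, -1], [[1.9, 0, -1.6], 0, -1], [[2.4, 0, -1.9], 0, -1], [[3, 0, -2.2], 0, -1], [[3.6, 0, -2.4], 0, -1], [[4.2, 0, -2.6], 0, -1], [[4.8, 0, -2.8], 0, -1], [[5.4, 0, -2.9], 0, -1], [[6, 0, -2.9], 0, -1], [[6.7, 0, -3], 0, -1], [[7.3, 0, -2.9], 0, -1], [[7.9, 0, -2.9], 0, -1], [[8.5, 0, -2.8], 0, -1], [[9.1, 0, -2.6], 0, -1], [[9.7, 0, -2.4], 0, -1], [[9.7, 0, -2.4], 0, -1]]}}

```text
time_s: 15.38
tool_pos: [584.1, 2.6, 215.2]
orientation: [[0.181, 0.983, -0.0], [0.983, -0.181, 0.001], [0.001, -0.001, -1.0]]
contact_force: [0.5, 0.9, -0.7]
opening: 0.5
grip_force: 0.0
```

Slipped again. I think my hub estimate is several mm off in y: I paired a picture taken while the arm was still moving with a later camera pose. I'll return to the view pose, let it settle, and re-measure with a consistent image and pose.

Call:
{"method": "send_rows", "body": {"increments": [[[0, 0, -4], 0, 0], [[0, 0, -8], 0, 0.5], [[0, 0, -11.5], 0, 1], [[-3.2, 0, -11.5], 0, 1], [[-3.2, 0, -11.5], 0, 1], [[-3.2, 0, -11.5], 0, 1], [[-3.2, 0, -11.5], 0, 1], [[-3.2, 0, -11.5], 0, 1], [[-3.2, 0, -11.5], 0, 1], [[-3.2, 0, -11.5], 0, 1], [[-3.2, 0, -11.5], 0, 1], [[-3.2, 0, -11.5], 0, 1], [[-3.2, 0, -11.5], 0, 1], [[-3.2, 0, -11.5], 0, 1], [[-3.2, 0, -11.5], 0, 1], [[-3.2, 0, -11.5], 0, 1]]}}

```text
time_s: 16.72
tool_pos: [578.2, -31.3, 330.7]
orientation: [[0.184, 0.983, 0.0], [0.983, -0.184, -0.0], [-0.0, 0.0, -1.0]]
contact_force: [0.2, -0.3, -0.3]
opening: 87.8
grip_force: 0.0
```

```bash
python3 - <<'E'
from ang import *
import pickle
from cell import status
w=viewer.capture("wrist");t=viewer.capture("top");c=viewer.capture("scene")
pickle.dump((w,t,c),open('v3.pkl','wb'));print(status.read_state()['tool_pos'])
# plate corners in the settled wrist image: bluish plate mask
px=w['pixels'].astype(int);m=((px[...,0]-px[...,2])>12).astype(np.uint8);m[270:]=0;m[:60]=0;m[:,:190]=0;m[:,330:]=0
n,l,st,_=cv2.connectedComponentsWithStats(m);print([tuple(s) for s in st[1:] if s[4]>150])
print('h.png pixels: spindle',[onplane(w,u,150).round(1) for u in[(205,165),(307.5,165)]])
# dark housings: sides x 205-225 and 288-308
g=px.max(2);d=(g<95).astype(np.uint8);d[:,:200]=0;d[:,312:]=0;d[:130]=0;d[210:]=0
n,l,st,cen=cv2.connectedComponentsWithStats(d);print([(tuple(s),ce.round(1)) for s,ce in zip(st[1:],cen[1:]) if s[4]>60])
Z=cv2.resize(w['pixels'][90:270,190:325],None,fx=3,fy=3,interpolation=2)
Y,Zz=np.meshgrid(np.linspace(130,-130,390),np.linspace(130,-130,390))
X=hub+Y[...,None]*ey+Zz[...,None]*np.array([0,0,1]);p=proj(c,X).reshape(390,390,2).astype(np.float32)
B=cv2.copyMakeBorder(cv2.remap(c['pixels'],p[...,0],p[...,1],2),0,150,0,0,0)
cv2.imwrite('pics/i.png',np.hstack([Z,B]))
E
```

```text
[578.16887242 -31.33800004 330.67922673]
[(np.int32(207), np.int32(101), np.int32(44), np.int32(57), np.int32(738)), (np.int32(262), np.int32(102), np.int32(44), np.int32(56), np.int32(1179)), (np.int32(208), np.int32(118), np.int32(24), np.int32(30), np.int32(235))]
h.png pixels: spindle [array([515.7, -11.5, 150. ]), array([644.8, -35.7, 150. ])]
[((np.int32(208), np.int32(137), np.int32(23), np.int32(42), np.int32(265)), array([222.2, 158.8])), ((np.int32(281), np.int32(137), np.int32(23), np.int32(43), np.int32(269)), array([289.2, 159.7]))]
```

View pics/i.png

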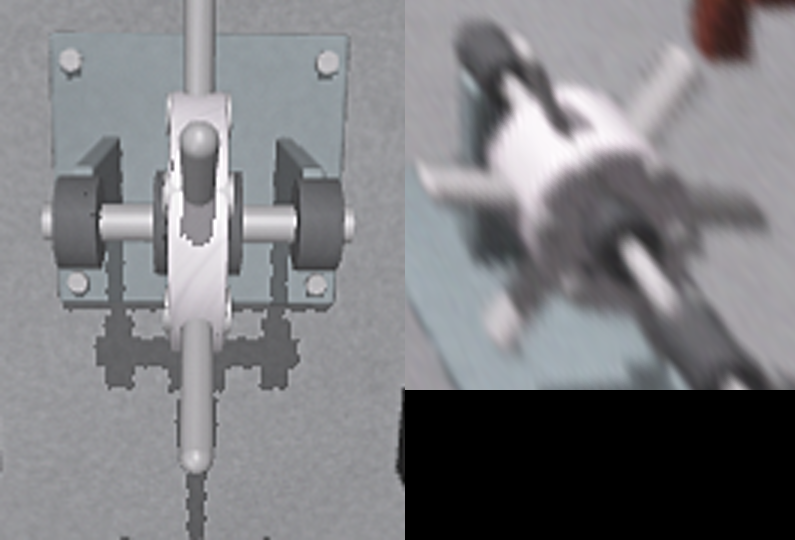

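The wrist zoom shows the spindle at crop row about 222 (image row 164), with its ends at x ≈ 204 and 308. The topmost arm's tip is at crop (199,138), image row 136, and the next arm's tip is at (195,460), image row 243. I'll recompute the hub and all arm angles from the consistent poses.

```bash
python3 - <<'E'
from ang import *
import pickle
w,t,c=pickle.load(open('v3.pkl','rb'))
a,b=onplane(w,(204.2,164),150),onplane(w,(308.3,164),150);h=(a+b)/2
print(h.round(1),np.degrees(np.arctan2(*(b-a)[[1,0]])),np.linalg.norm(b-a))
d=dict(np.load('pose.npz'));d['hub']=np.r_[h[:2],150];np.savez('pose.npz',**d)
print('now',[tipang(w,(0,y)) for y in (135,136,137)],[tipang(w,(0,y)) for y in (241,243,245)])
tool3=np.array([578.17,-31.34,330.68]);C=-w['R'].T@w['t']
def cam(tool):
    k=dict(w);k['t']=-w['R']@(C+tool-tool3);return k
k1=cam(np.array([576.6,-29.0,328.6]));k2=cam(np.array([578.5,-29.3,330.7]))
print('hub rows',proj(k1,[h]),proj(k2,[h]),proj(w,[h]))
print('stop1',[(y,tipang(k1,(0,y))) for y in (173,175,177,179)])
print('slip2',[(y,tipang(k2,(0,y))) for y in (167,169)])
g=cv2.cvtColor(cv2.imread('pics/g0.png'),6).astype(int)
print('g0',g[150:200,256:260].mean(1).astype(int).tolist())
print('g0low',g[235:268,253:257].mean(1).astype(int).tolist())
gw=cv2.cvtColor(w['pixels'],6).astype(int)
print('w',gw[110:180,255:259].mean(1).astype(int).tolist());print('wlow',gw[225:255,253:257].mean(1).astype(int).tolist())
# plate check
print(t['R'][0,0],c['R'][0,0])
E
```

```text
[580.5 -22.3 150. ] -10.592101271976219 133.28781959692722
now [np.float64(24.5), np.float64(24.0), np.float64(23.5)] [np.float64(-29.5), np.float64(-31.25), np.float64(-33.25)]
hub rows [[257.80814253 165.83734648]] [[256.29265573 165.52937838]] [[256.25426939 163.94832097]]
stop1 [(173, np.float64(9.25)), (175, np.float64(8.25)), (177, np.float64(7.5)), (179, np.float64(6.75))]
slip2 [(167, np.float64(11.5)), (169, np.float64(10.75))]
g0 [236, 237, 238, 238, 239, 239, 239, 239, 238, 238, 238, 237, 237, 236, 235, 235, 236, 241, 210, 136, 122, 128, 128, 130, 128, 128, 129, 128, 128, 153, 171, 181, 197, 204, 207, 199, 191, 187, 173, 158, 135, 118, 136, 139, 137, 139, 137, 136, 136, 136]
g0low [187, 188, 188, 188, 188, 189, 189, 188, 189, 189, 190, 190, 190, 190, 190, 189, 190, 191, 191, 188, 188, 189, 171, 138, 93, 93, 94, 112, 113, 93, 93, 92, 92]
w [177, 176, 177, 177, 177, 177, 177, 177, 177, 177, 176, 177, 183, 192, 198, 202, 204, 205, 205, 215, 178, 160, 177, 189, 204, 206, 202, 192, 180, 170, 157, 142, 119, 103, 101, 102, 102, 103, 102, 101, 102, 102, 101, 102, 102, 102, 100, 96, 121, 144, 147, 146, 146, 146, 145, 145, 145, 145, 146, 144, 139, 155, 227, 229, 226, 223, 221, 218, 216, 216]
wlow [173, 174, 173, 174, 173, 174, 173, 173, 173, 173, 173, 174, 173, 172, 170, 187, 197, 204, 198, 192, 182, 165, 134, 90, 94, 97, 96, 97, 96, 95]
0.025369045040683238 -0.6125047312428784
```

The hub is really at y = -22.3, so my grips were about 7 mm off-centre, which explains the slips. With that corrected, I check the dimple and plan a proper grip.

```bash
sed -i 's/115\*(d/R0*(d/; s/def tipang(w,uv,lo=-75,hi=75)/def tipang(w,uv,R0=109,lo=-75,hi=75)/' h.py; python3 - <<'E'
from ang import *
import pickle
w,t,c=pickle.load(open('v3.pkl','rb'))
tool3=np.array([578.17,-31.34,330.68]);C=-w['R'].T@w['t']
k1=dict(w);k1['t']=-w['R']@(C+np.array([576.6,-29.0,328.6])-tool3)
print('now',[tipang(w,(0,y)) for y in (136,137,241,242)],'stop1',[tipang(k1,(0,y)) for y in (183,185)])
o=np.load('v0.npz')['a'];s2=np.load('s2.npy')
for nm,px in (('start',o),('slip2',s2),('now',c['pixels'])):
    g=px.min(2).astype(np.float32);V=[]
    T=np.arange(-60,200,6)
    for r in (28,31,34):
        q=np.radians(T)[:,None];u=proj(c,hub+11*ex+r*(ey*np.sin(q)+np.array([0,0,1])*np.cos(q))).astype(np.float32)
        V.append(cv2.remap(g,u[:,:1],u[:,1:],1)[:,0])
    V=np.mean(V,0);print(nm,[(int(a),int(b)) for a,b in zip(T,V)])
a=rows(range(-36,36,4),95);print(a[0]);print([[round(x-y,1) for x,y in zip(v,a[0])] for v in a])
E
```

```text
now [np.float64(25.0), np.float64(24.5), np.float64(-34.75), np.float64(-35.75)] stop1 [np.float64(4.25), np.float64(3.25)]
start [(-60, 82), (-54, 76), (-48, 72), (-42, 71), (-36, 72), (-30, 76), (-24, 82), (-18, 87), (-12, 89), (-6, 89), (0, 87), (6, 86), (12, 83), (18, 84), (24, 85), (30, 87), (36, 88), (42, 89), (48, 89), (54, 88), (60, 89), (66, 90), (72, 91), (78, 92), (84, 90), (90, 88), (96, 87), (102, 88), (108, 88), (114, 89), (120, 89), (126, 89), (132, 89), (138, 89), (144, 89), (150, 88), (156, 85), (162, 82), (168, 78), (174, 70), (180, 61), (186, 54), (192, 52), (198, 67)]
slip2 [(-60, 93), (-54, 93), (-48, 93), (-42, 92), (-36, 92), (-30, 93), (-24, 93), (-18, 92), (-12, 91), (-6, 89), (0, 87), (6, 87), (12, 89), (18, 91), (24, 92), (30, 93), (36, 95), (42, 94), (48, 94), (54, 92), (60, 92), (66, 94), (72, 93), (78, 91), (84, 88), (90, 88), (96, 90), (102, 91), (108, 90), (114, 86), (120, 82), (126, 77), (132, 73), (138, 74), (144, 78), (150, 83), (156, 84), (162, 82), (168, 76), (174, 69), (180, 62), (186, 55), (192, 56), (198, 73)]
now [(-60, 93), (-54, 93), (-48, 93), (-42, 93), (-36, 93), (-30, 94), (-24, 94), (-18, 93), (-12, 92), (-6, 91), (0, 90), (6, 88), (12, 83), (18, 86), (24, 90), (30, 90), (36, 92), (42, 93), (48, 94), (54, 91), (60, 92), (66, 95), (72, 94), (78, 94), (84, 95), (90, 92), (96, 91), (102, 91), (108, 91), (114, 90), (120, 89), (126, 87), (132, 83), (138, 79), (144, 75), (150, 72), (156, 75), (162, 77), (168, 78), (174, 72), (180, 64), (186, 55), (192, 53), (198, 70)]
[-4.7, 0.1, 12.3]
[[0.0, 0.0, 0.0], [0.6, 0.0, -0.4], [1.2, 0.0, -0.7], [1.8, 0.0, -1.0], [2.4, 0.0, -1.3], [3.0, 0.0, -1.5], [3.7, 0.0, -1.7], [4.3, 0.0, -1.8], [5.0, 0.0, -1.8], [5.6, 0.0, -1.9], [6.3, 0.0, -1.8], [6.9, 0.0, -1.8], [7.6, 0.0, -1.7], [8.2, 0.0, -1.5], [8.9, 0.0, -1.3], [9.5, 0.0, -1.0], [10.1, 0.0, -0.8], [10.7, 0.0, -0.4]]
```

Call:
{"method": "send_rows", "body": {"increments": [[[-4, 0, 0], 0, 0], [[-4.7, 0.1, 3], 0, 0], [[-4.7, 0.1, 6.5], 0, 0], [[-4.7, 0.1, 9.5], 0, 0], [[-4.7, 0.1, 11.6], 0, 0], [[-4.7, 0.1, 12.3], 0, 0], [[-4.7, 0.1, 12.3], 0, 0], [[-4.7, 0.1, 12.3], 0, -1], [[-4.7, 0.1, 12.3], 0, -1], [[-4.7, 0.1, 12.3], 0, -1], [[-4.7, 0.1, 12.3], 0, -1], [[-4.7, 0.1, 12.3], 0, -1], [[-4.7, 0.1, 12.3], 0, -1], [[-4.7, 0.1, 12.3], 0, -1], [[-4.7, 0.1, 12.3], 0, -1], [[-4.7, 0.1, 12.3], 0, -1]], "newtons": 40}}

```text
time_s: 18.2
tool_pos: [569.1, -78.0, 208.0]
orientation: [[0.184, 0.983, -0.003], [0.983, -0.184, -0.001], [-0.001, -0.003, -1.0]]
contact_force: [-5.6, -0.3, 3.8]
opening: 11.2
grip_force: 40.0
```

Call:
{"method": "send_rows", "body": {"increments": [[[0.6, 0, -0.4], 0, -1], [[1.2, 0, -0.7], 0, -1], [[1.8, 0, -1], 0, -1], [[2.4, 0, -1.3], 0, -1], [[3, 0, -1.5], 0, -1], [[3.7, 0, -1.7], 0, -1], [[4.3, 0, -1.8], 0, -1], [[5, 0, -1.8], 0, -1], [[5.6, 0, -1.9], 0, -1], [[6.3, 0, -1.8], 0, -1], [[6.9, 0, -1.8], 0, -1], [[7.6, 0, -1.7], 0, -1], [[8.2, 0, -1.5], 0, -1], [[8.9, 0, -1.3], 0, -1], [[9.5, 0, -1], 0, -1], [[10.1, 0, -0.8], 0, -1], [[10.1, 0, -0.8], 0, -1]]}}

```text
time_s: 19.62
tool_pos: [589.0, 21.6, 215.0]
orientation: [[0.183, 0.983, -0.001], [0.983, -0.183, -0.001], [-0.001, -0.001, -1.0]]
contact_force: [0.3, -2.5, 0.5]
opening: 0.5
grip_force: 1.3
```

Slipped again under load. I'll back off and check where the rotor settled.

Call:
{"method": "send_rows", "body": {"increments": [[[0, 0, -4], 0, 0], [[0, 0, -8], 0, 0.5], [[0, 0, -11.6], 0, 1], [[-5.2, 0, -11.6], 0, 1], [[-5.2, 0, -11.6], 0, 1], [[-5.2, 0, -11.6], 0, 1], [[-5.2, 0, -11.6], 0, 1], [[-5.2, 0, -11.6], 0, 1], [[-5.2, 0, -11.6], 0, 1], [[-5.2, 0, -11.6], 0, 1], [[-5.2, 0, -11.6], 0, 1], [[-5.2, 0, -11.6], 0, 1], [[-5.2, 0, -11.6], 0, 1], [[-5.2, 0, -11.6], 0, 1], [[-5.2, 0, -11.6], 0, 1], [[-5.2, 0, -11.6], 0, 1], [[-5.2, 0, -11.6], 0, 1], [[-5.2, 0, -11.6], 0, 1]]}}

```text
time_s: 21.12
tool_pos: [579.5, -29.6, 331.7]
orientation: [[0.184, 0.983, 0.0], [0.983, -0.184, -0.0], [-0.0, 0.0, -1.0]]
contact_force: [0.0, 0.6, 0.5]
opening: 87.9
grip_force: 0.0
```

```bash
cat > meas.py <<'E'
from ang import *
from cell import status
w=viewer.capture("wrist");c=viewer.capture("scene");print(status.read_state()['tool_pos'].round(1))
g=c['pixels'].min(2).astype(np.float32);T=np.arange(-60,170,3);V=[]
for r in (28,31,34):
    q=np.radians(T)[:,None];u=proj(c,hub+11*ex+r*(ey*np.sin(q)+np.array([0,0,1])*np.cos(q))).astype(np.float32)
    V.append(cv2.remap(g,u[:,:1],u[:,1:],1)[:,0])
V=np.mean(V,0);i=np.argsort(V)[:6];print('dimple',[(int(T[k]),int(V[k])) for k in i])
gw=cv2.cvtColor(w['pixels'],6).astype(int)
print([(y,v) for y,v in zip(range(110,262,1),gw[110:262,255:259].mean(1).astype(int).tolist())])
np.save('mw.npy',w['pixels'])
# row -> arm angle table (dome centre)
print([(y,float(tipang(w,(0,y)))) for y in range(120,256,6)])
E
python3 meas.py
```

```text
[579.5 -29.6 331.7]
dimple [(150, 73), (147, 74), (153, 74), (156, 75), (144, 76), (159, 76)]
[(110, 169), (111, 170), (112, 169), (113, 170), (114, 170), (115, 170), (116, 169), (117, 169), (118, 170), (119, 169), (120, 169), (121, 169), (122, 167), (123, 177), (124, 188), (125, 194), (126, 199), (127, 202), (128, 202), (129, 202), (130, 211), (131, 194), (132, 165), (133, 165), (134, 176), (135, 189), (136, 195), (137, 193), (138, 185), (139, 174), (140, 164), (141, 153), (142, 139), (143, 116), (144, 100), (145, 98), (146, 98), (147, 98), (148, 99), (149, 98), (150, 98), (151, 98), (152, 98), (153, 98), (154, 98), (155, 97), (156, 97), (157, 95), (158, 98), (159, 116), (160, 142), (161, 146), (162, 145), (163, 145), (164, 144), (165, 145), (166, 144), (167, 144), (168, 145), (169, 142), (170, 131), (171, 231), (172, 233), (173, 228), (174, 227), (175, 225), (176, 223), (177, 220), (178, 218), (179, 217), (180, 216), (181, 218), (182, 218), (183, 218), (184, 216), (185, 215), (186, 213), (187, 210), (188, 207), (189, 204), (190, 201), (191, 198), (192, 194), (193, 192), (194, 189),
[... 420 characters left out ...]
 (230, 160), (231, 160), (232, 160), (233, 160), (234, 160), (235, 161), (236, 160), (237, 160), (238, 160), (239, 160), (240, 159), (241, 164), (242, 171), (243, 174), (244, 170), (245, 163), (246, 152), (247, 134), (248, 116), (249, 107), (250, 123), (251, 106), (252, 109), (253, 111), (254, 110), (255, 107), (256, 109), (257, 108), (258, 126), (259, 105), (260, 106), (261, 108)]
[(120, 34.25), (126, 31.0), (132, 28.0), (138, 25.0), (144, 22.0), (150, 19.25), (156, 16.5), (162, 13.75), (168, 11.0), (174, 8.0), (180, 5.25), (186, 2.5), (192, -0.5), (198, -3.75), (204, -6.75), (210, -10.25), (216, -13.75), (222, -17.5), (228, -21.75), (234, -26.5), (240, -32.25), (246, -39.75), (252, -54.5)]
```

The arms are again at 25° (dimple about 145°). It came back to the same resting angle twice, and the 81° between the stops gives s ≈ 40.6°, inside the stated range. So the heavy side is straight down with the dimple at about 104.5°, which puts the arm now at 25° at -15.5°. Turn -40.5° slowly with a firm grip.

```bash
python3 - <<'E'
from h import *
a=rows(list(np.linspace(25,-15.5,18)),100);print(a[0]);print([[round(x-y,1) for x,y in zip(v,a[0])] for v in a])
E
```

```text
[5.0, -0.0, 11.0]
[[0.0, 0.0, 0.0], [-0.4, 0.0, -0.2], [-0.8, 0.0, -0.3], [-1.2, 0.0, -0.5], [-1.6, 0.0, -0.6], [-2.0, 0.0, -0.7], [-2.4, 0.0, -0.8], [-2.8, 0.0, -0.9], [-3.2, 0.0, -0.9], [-3.7, 0.0, -0.9], [-4.1, 0.0, -1.0], [-4.5, 0.0, -1.0], [-4.9, 0.0, -0.9], [-5.3, 0.0, -0.9], [-5.7, 0.0, -0.9], [-6.1, 0.0, -0.8], [-6.5, 0.0, -0.7], [-6.9, 0.0, -0.6]]
```

Call:
{"method": "send_rows", "body": {"increments": [[[4, 0, 0], 0, 0], [[5, 0, 3], 0, 0], [[5, 0, 6.5], 0, 0], [[5, 0, 9.5], 0, 0], [[5, 0, 10.7], 0, 0], [[5, 0, 11], 0, 0], [[5, 0, 11], 0, -1], [[5, 0, 11], 0, -1], [[5, 0, 11], 0, -1], [[5, 0, 11], 0, -1], [[5, 0, 11], 0, -1], [[5, 0, 11], 0, -1], [[5, 0, 11], 0, -1], [[5, 0, 11], 0, -1], [[5, 0, 11], 0, -1]], "newtons": 60}}

```text
time_s: 22.47
tool_pos: [588.2, 19.9, 222.5]
orientation: [[0.184, 0.983, -0.001], [0.983, -0.184, 0.0], [-0.0, -0.001, -1.0]]
contact_force: [-2.9, 0.7, 6.1]
opening: 11.2
grip_force: 60.0
```

Call:
{"method": "send_rows", "body": {"increments": [[[-0.4, 0, -0.2], 0, -1], [[-0.8, 0, -0.3], 0, -1], [[-1.2, 0, -0.5], 0, -1], [[-1.6, 0, -0.6], 0, -1], [[-2, 0, -0.7], 0, -1], [[-2.4, 0, -0.8], 0, -1], [[-2.8, 0, -0.9], 0, -1], [[-3.2, 0, -0.9], 0, -1], [[-3.7, 0, -0.9], 0, -1], [[-4.1, 0, -1], 0, -1], [[-4.5, 0, -1], 0, -1], [[-4.9, 0, -0.9], 0, -1], [[-5.3, 0, -0.9], 0, -1], [[-5.7, 0, -0.9], 0, -1], [[-6.1, 0, -0.8], 0, -1], [[-6.5, 0, -0.7], 0, -1], [[-6.9, 0, -0.6], 0, -1], [[-6.9, 0, -0.6], 0, -1], [[-6.9, 0, -0.6], 0, -1]]}}

```text
time_s: 24.05
tool_pos: [575.7, -49.7, 228.1]
orientation: [[0.185, 0.983, 0.0], [0.983, -0.185, -0.002], [-0.002, 0.0, -1.0]]
contact_force: [0.7, -1.3, 0.9]
opening: 0.2
grip_force: 1.0
```

```bash
python3 - <<'E'
exec(open('meas.py').read().split("gw=")[0])
s=status.read_state();print(s['contact_force'],s['wrist_torque'],s['opening'],s['tool_pos']-grip(-15.5,100))
Z=cv2.resize(w['pixels'][90:290,190:325],None,fx=2.7,fy=2.7,interpolation=2)
Y,Zz=np.meshgrid(np.linspace(130,-130,390),np.linspace(130,-130,390))
X=hub+Y[...,None]*ey+Zz[...,None]*np.array([0,0,1]);p=proj(c,X).reshape(390,390,2).astype(np.float32)
B=cv2.copyMakeBorder(cv2.remap(c['pixels'],p[...,0],p[...,1],2),0,150,0,0,0)
cv2.imwrite('pics/j.png',np.hstack([Z,B]))
E
```

```text
[576.2 -49.5 227.9]
dimple [(120, 71), (123, 71), (126, 71), (117, 72), (114, 73), (129, 74)]
[-1.73499464 -2.36653234  1.0773525 ] [-0.47617848  0.18087004  0.04378407] 0.38731433563743095 [ 0.56116361 -0.92420184  0.23844901]
```

It slipped again partway (dimple about 117°). I'll push the arm the rest of the way with closed fingers from its +y side, then pinch it without moving. First I lift over and push partway.

Call:
{"method": "send_rows", "body": {"increments": [[[0, 0, -3.5], 0, -1], [[0, 0, -6], 0, -1], [[3.5, 0, -6], 0, -1], [[5.3, 0, -6], 0, -1], [[5.3, 0, -3], 0, -1], [[5.3, 0, 0.3], 0, -1], [[5.3, 0, 0.3], 0, -1], [[4.8, 0, 0.3], 0, -1], [[4.4, 0, 0.3], 0, -1], [[4, 0, 0.3], 0, -1], [[3.6, 0, 0.3], 0, -1], [[3.2, 0, 0.3], 0, -1], [[2.9, 0, 0.3], 0, -1], [[2.6, 0, 0.3], 0, -1], [[2.6, 0, 0.3], 0, -1], [[2.6, 0, 0.3], 0, -1]]}}

```text
time_s: 25.48
tool_pos: [580.6, -23.0, 224.7]
orientation: [[0.184, 0.983, -0.0], [0.983, -0.184, -0.0], [-0.0, -0.0, -1.0]]
contact_force: [0.8, 0.6, 0.1]
opening: 0.2
grip_force: 0.2
```

```bash
cat > m2.py <<'E'
exec(open('meas.py').read().split("gw=")[0])
s=status.read_state();d=s['tool_pos']-hub;print(s['time_s'],'ys',d@ey,'xs',d@ex,s['contact_force'].round(1),s['opening'],s['grip_force'])
E
python3 m2.py
```

```text
[580.4 -22.9 224.4]
dimple [(108, 76), (105, 77), (102, 77), (111, 77), (114, 78), (117, 78)]
25.5833 ys -0.5687091953993506 xs -0.0024652208539656106 [-0.5  0.3  0.8] 0.4031222692278475 0.09490383323282003
```

Call:
{"method": "send_rows", "body": {"increments": [[[0.3, 0, -0.5], 0, -1], [[0.3, 0, -4], 0, -1], [[0.3, 0, -8], 0, 0], [[-0.7, 0, -10.7], 0, 1], [[-0.7, 0, -10.7], 0, 1], [[-0.7, 0, -10.7], 0, 1], [[-0.7, 0, -10.7], 0, 1], [[-0.7, 0, -10.7], 0, 1], [[-0.7, 0, -10.7], 0, 1], [[-0.7, 0, -10.7], 0, 1]]}}

```text
time_s: 26.42
tool_pos: [579.0, -29.3, 330.5]
orientation: [[0.183, 0.983, -0.002], [0.983, -0.183, 0.0], [-0.0, -0.002, -1.0]]
contact_force: [0.1, -0.1, 0.1]
opening: 50.7
grip_force: 0.0
```

```bash
python3 meas.py; python3 - <<'E'
from h import *
w=np.load('mw.npy')
cv2.imwrite('pics/k.png',cv2.resize(w[60:270,190:325],None,fx=2.8,fy=2.8,interpolation=2))
E
```

```text
[579.2 -29.4 330.9]
dimple [(108, 77), (105, 77), (111, 78), (102, 78), (114, 79), (117, 79)]
[(110, 129), (111, 129), (112, 129), (113, 128), (114, 130), (115, 129), (116, 129), (117, 129), (118, 130), (119, 129), (120, 130), (121, 130), (122, 130), (123, 129), (124, 130), (125, 130), (126, 131), (127, 130), (128, 131), (129, 131), (130, 131), (131, 130), (132, 130), (133, 130), (134, 130), (135, 131), (136, 131), (137, 131), (138, 130), (139, 125), (140, 126), (141, 227), (142, 237), (143, 235), (144, 234), (145, 235), (146, 238), (147, 240), (148, 241), (149, 241), (150, 241), (151, 242), (152, 242), (153, 242), (154, 242), (155, 242), (156, 242), (157, 242), (158, 243), (159, 242), (160, 242), (161, 242), (162, 242), (163, 242), (164, 242), (165, 241), (166, 239), (167, 237), (168, 236), (169, 236), (170, 236), (171, 235), (172, 233), (173, 232), (174, 231), (175, 230), (176, 229), (177, 228), (178, 226), (179, 227), (180, 229), (181, 218), (182, 167), (183, 150), (184, 153), (185, 155), (186, 153), (187, 153), (188, 154), (189, 154), (190, 154), (191, 153), (192, 153), (193, 153
[... 433 characters left out ...]
, (230, 110), (231, 109), (232, 109), (233, 109), (234, 108), (235, 108), (236, 107), (237, 105), (238, 96), (239, 188), (240, 188), (241, 184), (242, 184), (243, 183), (244, 183), (245, 183), (246, 182), (247, 183), (248, 182), (249, 182), (250, 182), (251, 180), (252, 182), (253, 175), (254, 162), (255, 129), (256, 90), (257, 112), (258, 113), (259, 111), (260, 110), (261, 113)]
[(120, 34.25), (126, 31.25), (132, 28.0), (138, 25.25), (144, 22.25), (150, 19.5), (156, 16.75), (162, 14.0), (168, 11.0), (174, 8.25), (180, 5.5), (186, 2.75), (192, -0.25), (198, -3.25), (204, -6.5), (210, -9.75), (216, -13.25), (222, -17.0), (228, -21.25), (234, -26.0), (240, -31.5), (246, -38.75), (252, -51.5)]
```

View pics/k.png

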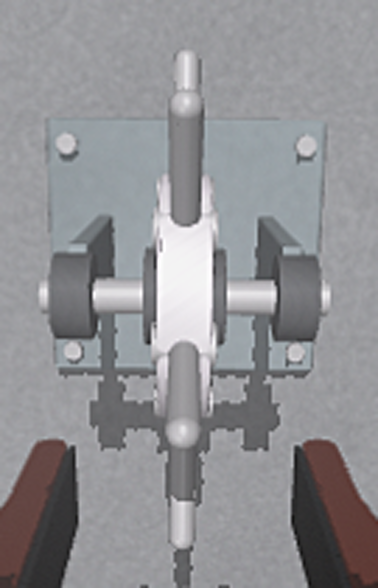

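The wrist view shows the topmost arm's tip at crop (183,432), image row 214, which is -12°. The target is about -15.8°, so one more small push.

Call:
{"method": "send_rows", "body": {"increments": [[[2, 0, 2], 0, -1], [[2, 0, 2], 0, -1], [[2, 0, 2], 0, -1], [[2, 0, 2], 0, -1], [[2, 0, 2], 0, -1], [[2, 0, 2], 0, -1], [[2, 0, 2], 0, -1], [[2, 0, 2], 0, -1], [[2, 0, 2], 0, -1], [[2, 0, 5], 0, -1], [[2, 0, 8.5], 0, -1], [[2, 0, 10.6], 0, -1], [[2, 0, 10.6], 0, -1], [[1.5, 0, 10.6], 0, -1], [[1, 0, 10.6], 0, -1], [[0.6, 0, 10.6], 0, -1], [[0.3, 0, 10.6], 0, -1], [[0.1, 0, 10.6], 0, -1], [[0.1, 0, 10.6], 0, -1], [[0.1, 0, 10.6], 0, -1]]}}

```text
time_s: 28.18
tool_pos: [580.1, -28.7, 226.4]
orientation: [[0.184, 0.983, 0.001], [0.983, -0.184, -0.0], [-0.0, 0.001, -1.0]]
contact_force: [0.9, 0.5, 0.8]
opening: 0.8
grip_force: 0.4
```

```bash
python3 m2.py
```

```text
[579.7 -28.6 226. ]
dimple [(108, 74), (105, 75), (111, 75), (102, 76), (114, 77), (168, 77)]
28.2833 ys -6.304147793470859 xs 0.3845980737410519 [0.4 0.1 1.2] 0.21909178665819762 0.4021751135587692
```

Call:
{"method": "send_rows", "body": {"increments": [[[0.3, 0, -0.5], 0, -1], [[0.3, 0, -4], 0, -1], [[0.3, 0, -8], 0, 0], [[-0.1, 0, -10.5], 0, 0], [[-0.1, 0, -10.5], 0, 0], [[-0.1, 0, -10.5], 0, 0], [[-0.1, 0, -10.5], 0, 0], [[-0.1, 0, -10.5], 0, 0], [[-0.1, 0, -10.5], 0, 0]]}}

```text
time_s: 29.03
tool_pos: [578.7, -29.5, 329.1]
orientation: [[0.183, 0.983, -0.003], [0.983, -0.183, 0.0], [-0.0, -0.003, -1.0]]
contact_force: [-0.5, -0.8, -0.8]
opening: 42.5
grip_force: 0.0
```

```bash
python3 - <<'E'
exec(open('meas.py').read().split("print([(y,v)")[0])
print([(y,v) for y,v in zip(range(205,232),gw[205:232,255:259].mean(1).astype(int).tolist())])
print([(y,float(tipang(w,(0,y)))) for y in range(212,226,2)])
print(rows([-15.8],92),status.read_state()['tool_pos'])
E
```

```text
[579.  -29.5 329.5]
dimple [(108, 76), (105, 77), (102, 77), (111, 78), (99, 79), (114, 79)]
[(205, 157), (206, 157), (207, 157), (208, 157), (209, 157), (210, 157), (211, 157), (212, 157), (213, 157), (214, 157), (215, 155), (216, 162), (217, 175), (218, 186), (219, 200), (220, 204), (221, 198), (222, 191), (223, 183), (224, 172), (225, 156), (226, 122), (227, 111), (228, 112), (229, 111), (230, 112), (231, 112)]
[(212, -10.75), (214, -12.0), (216, -13.0), (218, -14.25), (220, -15.5), (222, -16.75), (224, -18.25)]
[[-1.8, 0.0, 11.0]] [579.02458671 -29.49080431 329.52948156]
```

The arm is at about -16°, on target. Now pinch it in place.

Call:
{"method": "send_rows", "body": {"increments": [[[-1.8, 0, 2], 0, 0], [[-1.8, 0, 5.5], 0, 0], [[-1.8, 0, 8.5], 0, 0], [[-1.8, 0, 10.5], 0, 0], [[-1.8, 0, 11], 0, 0], [[-1.8, 0, 11], 0, 0], [[-1.8, 0, 11], 0, -1], [[-1.8, 0, 11], 0, -1], [[-1.8, 0, 11], 0, -1], [[-1.8, 0, 11], 0, -1], [[-1.8, 0, 11], 0, -1], [[-1.8, 0, 11], 0, -1], [[-1.8, 0, 11], 0, -1], [[-1.8, 0, 11], 0, -1], [[-1.8, 0, 11], 0, -1], [[-1.8, 0, 11], 0, -1], [[-1.8, 0, 11], 0, -1], [[-1.8, 0, 11], 0, -1], [[-1.8, 0, 11], 0, -1], [[-1.8, 0, 11], 0, -1]], "newtons": 30}}

```text
time_s: 30.8
tool_pos: [575.1, -47.0, 221.4]
orientation: [[0.184, 0.983, -0.002], [0.983, -0.184, -0.0], [-0.001, -0.002, -1.0]]
contact_force: [-5.8, -0.3, 5.9]
opening: 11.5
grip_force: 30.0
```

Call:
{"method": "send_rows", "body": {"increments": [[[0, 0, 0], 0, -1], [[0, 0, 0], 0, -1], [[0, 0, 0], 0, -1], [[0, 0, 0], 0, -1], [[0, 0, 0], 0, -1], [[0, 0, 0], 0, -1], [[0, 0, 0], 0, -1], [[0, 0, 0], 0, -1], [[0, 0, 0], 0, -1], [[0, 0, 0], 0, -1], [[0, 0, 0], 0, -1], [[0, 0, 0], 0, -1]]}}

```text
time_s: 31.8
tool_pos: [575.1, -47.0, 221.4]
orientation: [[0.184, 0.983, -0.002], [0.983, -0.184, -0.0], [-0.001, -0.002, -1.0]]
contact_force: [-5.9, 0.4, 6.2]
opening: 11.6
grip_force: 30.0
```

```bash
python3 m2.py
```

```text
[575.1 -47.  221.4]
dimple [(108, 74), (105, 74), (102, 75), (111, 76), (99, 77), (114, 77)]
31.9 ys -25.254987470254708 xs -0.7579277797637989 [-5.2  0.4  6.8] 11.295793168701055 29.999009370803833
```

```bash
python3 -c "
from cell import arm
print(arm.hand_in())"
```

```text
the job is handed in; nothing more can be done
None
```

I handed the job in at about 32 s with the heavy side straight down, to within an estimated 3°, and the gripper pinching an arm at 30 N. The fingers slipped off the arm four times along the way, so the second resting angle was taken after slips rather than a clean release, and the last 13° were pushed with closed fingers before the final grip.

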